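# Seat the brass blank in the inclined, floating die

### The arm

A 7-joint arm with a two-finger parallel gripper is mounted at the origin on the work surface. World frame = base frame: x ahead of the robot, y to its left, z up, the work surface at z = 0. Lengths are in m, angles in rad, forces in N, time in s.
With the tool pointing down it reaches from about 0.4 to 0.875 m from the base axis. Payload 6.5 kg.
Tool frame: the origin (TCP) lies at the very end of the fingers, on their centre line; the grasp point (between the pads) lies 19 mm behind it; z points along the fingers, y is the direction in which the jaws open and shut (so a half turn about z gives the same grasp; the last joint's range is limited). The gripper opens to 88 mm and grips with 3 to 60 N. Pads are 18 mm wide; open, the fingers measure 123 mm over their backs; the gripper's body (75 mm by 187 mm) begins 45 mm behind the grasp point.
Start: joints at [-1.215, 0.536, -0.004, 1.538, 0.003, 1.067, -0.071], TCP at [0.266, 0.593, 0.239] pointing down, gripper open.
Joint ranges: [-2.7, 2.7], [-0.37, 2.16], [-1.27, 1.26], [0.24, 2.4], [-1.31, 4.45], [0.19, 1.91], [-2.76, 2.76]. Speed limits (rad/s): [2.39, 2.39, 3.14, 3.14, 3.14, 3.14, 3.14].

### API

Orientations are given as [roll, pitch, yaw] about the fixed x, y, z axes, in that order (R = Rz(yaw) Ry(pitch) Rx(roll)).
In Python, from station import status, vision, workorder gives the robot as it stands.
- The arm moves only by the shell command python3 -m pendant 'ROWS' [OPENING]. ROWS is text: rows parted by semicolons, each of 6 numbers parted by spaces: the shift along the tool's x, y, z in cm, then the turn, a rotation vector about the tool's x, y, z in rad. In form: dx dy dz wx wy wz; .... A call has 1 to 10 rows; each row is the pose to reach, as a shift and turn from the pose commanded when the call began, along the tool's axes at that moment; what a row does not reach only later rows make up. A row lasts 1/12 s, in which the tool goes at most 41.7 mm and 7.16 degrees, less where a joint would pass 70% of its speed; a pose out of reach is approached as far as the arm can. A call with a gripper value outside its range is refused whole. OPENING is the closure in counts, from 0 (fully open) to 255 (shut), set as the call begins (- or left out, the last holds). The fingers move at their own pace and stop on an object; the grip force is fixed at half the most. Time passes only in rows, so rows that repeat a pose let the fingers close. It gives the time, the measured TCP pose, the force and the opening at its end, in the units of the state.
- status.observe(): the state, without advancing time (a new reading comes with each control period).
- vision.capture(name): name is "scene" or "side" or "wrist"; returns (picture, depth): 420x560x3 uint8, red, green, blue; 420x560 float32, m along the optical axis (not along the pixel's ray), 0 where there is no reading.
- vision.calibration(name): a dict with "camera_matrix" (3x3 intrinsics, pixels), "rvec" (rotation vector, rad) and "tvec" (3), from world to camera coordinates, as OpenCV has them. Camera axes: x right, y down, z forward; pixel columns grow to the right and rows downward; lengths in m; the calibration is good to about 2 mm. The wrist camera is an equidistant fisheye: a pixel r from the principal point sees the ray r / f radians off the axis. A picture is of the moment at which its call begins: read the wrist's pose just before it. calibration takes no time and is no camera call; for the wrist camera it gives the pose at the moment of the call.
- workorder.sign_off(): hands the job in, once; it reports no verdict.
The state is a dict: "clock": time; "q": joint angles; "joint_vel": joint speeds; "joint_torque": joint torques, N m; "position": TCP position; "eef_rot": TCP orientation; "wrist_force": force on the tool from outside, world axes, zero at the start; "moment": the same for the moment, N m; "gripper_width": finger opening in m.
Only numpy, scipy, OpenCV 4.12 (cv2) and the standard library are available. Lean on these libraries where they do the work, as an engineer would, in place of code of your own. Each camera call takes 0.05 s, during which the arm holds its last target. There are 200 camera calls.

### The job

Take the oblong brass blank from the soldering tile and load it into the matching oblong recess of the die on the inclined green stand, fully home: lying flat on the floor of the recess, released and at rest. The dark die insert slides sideways in its bed and may stand several millimetres off centre, so feel for the recess and ease the blank in without slamming or forcing it. Leave the round copper blank, the flux bowl and the hammer where they are.

Things in the scene. Friction and masses are not known exactly. Their poses are not given: they have to be found in the camera images.
- blank: Oblong brass blank, a plain plate 90 mm (its x) by 50 mm (its y) by 12 mm (its z), edges slightly rounded, about 0.4 kg; lies flat on the tile. Origin: centre of its underside. A half turn about z gives the same shape. Best pinched across its 50 mm width at mid-length.
- bed: Grey bed plate of the green die stand, 195 x 170 mm, fixed, inclined 28 degrees. Origin on its upper face, under the middle of the die insert's travel. z: normal of that face, leaning away from the robot and to its right (towards the tile); x: up the slope, to the left and back; y: level. Two steel pillars, 22 mm thick, 55 mm tall, at x = 92, y = +-68 mm; guide strips 11 mm high at x = +-71 mm.
- rim_mid (a point): Fixed to the bed, 14 mm above its origin, bed axes: level with the top of the die insert, a dark steel block 126 mm (x) by 100 mm (y) that lies on the bed. The insert slides stiffly (about 8 N) along y only and starts anywhere within 6 mm of centre (stops at 7 mm); its place is not reported: feel for it. Along x it is always centred here.
- seat_mid (a point): Fixed to the bed, 6 mm above its origin, bed axes: level with the bright recess floor. Recess in the insert's middle: 93 mm (x) by 52.5 mm (y), 8 mm deep, no lead-in; both long walls are cut away for x = -24 to 24 mm, out to the sides and down to the floor, as finger room. A seated blank has its origin here but for y, and stands 4 mm proud.
- disc: Round copper blank, 60 mm diameter, 12 mm thick, origin at the centre of its underside; lies on the other half of the tile; not to be used.
- tile: Fixed white soldering tile with a grey mesh top, 150 mm (x) by 270 mm (y) by 12 mm thick, origin at the centre of its underside. The two blanks lie on it about 140 mm apart, either one at either end.
- bowl: White ceramic flux bowl, 84 mm across, 35 mm high, origin at the centre of its foot; a bystander.
- hammer: Hammer 240 mm long lying on the bench beyond the tile, origin under it; a bystander.
Not all that is in view belongs to the job. Leave any pink or purple look-alike of the blank alone.

How it is judged:
At the end, for the whole second after the job is handed in: The brass blank lies in the recess of the die insert, flat on its floor: its underside at most 1.8 mm above the floor and within 0.035 rad of parallel to it, long side along the slope, within 5 mm of the bed origin along the slope and 11 mm across it; at rest and released (z of blank in the frame of bed between 0.004 and 0.0078 m and angle between the z axis of blank and the z axis of bed, either way round below 0.035 rad and angle between the x axis of blank and the x axis of bed, either way round below 0.08 rad and x of blank in the frame of bed between -0.005 and 0.005 m and y of blank in the frame of bed between -0.011 and 0.011 m and linear speed of blank below 0.01 m/s and angular speed of blank below 0.1 rad/s and contact force between blank and the fingers below 0.1 N); the robot touches nothing.
It fails at once if the blank is slammed or forced against the die (over 60 N) (contact force between blank and bed above 60 N).
It fails at once if the round copper blank is moved more than 25 mm (distance of disc from where it was at the start of the episode above 0.025 m).
It fails at once if the flux bowl is moved more than 25 mm (distance of bowl from where it was at the start of the episode above 0.025 m).
It fails at once if the hammer is moved more than 25 mm (distance of hammer from where it was at the start of the episode above 0.025 m).
It also fails if it takes over 48 s, if anything falls off the work surface, if the arm or the gripper's body presses on something with over 40 N, if the wrist force passes 120 N, or if a joint passes its speed limit or range.

## Working session

There is one attempt and no reset: what is moved stays moved. The work goes in short steps, Python scripts to look and compute and a shell command to move; the robot and the scene stay as the last step left them, time stands still between calls to the robot, and variables do not carry over. Pictures are saved under pics/ and viewed, about 8 in all and at most 12, crops included, and the job is handed in when it is done.

```bash
mkdir -p pics; ls; cat > h.py <<'E'
import numpy as np, cv2
from scipy.spatial.transform import Rotation as R
from station import status, vision, workorder
def snap(n,f):
    c=vision.calibration(n); p,d=vision.capture(n)
    cv2.imwrite(f'pics/{f}.png',cv2.cvtColor(p,cv2.COLOR_RGB2BGR)); np.savez(f'pics/{f}.npz',d=d,K=c['camera_matrix'],r=c['rvec'],t=c['tvec'])
    return p,d,c
def load(f): return np.load(f'pics/{f}.npz')
def unproj(f,u,v,fish=False,half=1):
    z=load(f);K=z['K'];Rm=cv2.Rodrigues(z['r'])[0];t=z['t'].ravel()
    u0,v0=int(round(u)),int(round(v))
    w=z['d'][v0-half:v0+half+1,u0-half:u0+half+1];w=w[w>0];dd=np.median(w)
    x,y=(u-K[0,2])/K[0,0],(v-K[1,2])/K[1,1]
    if fish:
        r=np.hypot(x,y); s=np.tan(r)/r if r>0 else 1; x*=s;y*=s
    return Rm.T@(np.array([x,y,1])*dd-t)
def tool():
    s=status.observe(); return np.array(s['position']),R.from_euler('xyz',s['eef_rot']).as_matrix()
def togo(p,Rt):
    P,M=tool(); return (M.T@(p-P)*100).round(2), R.from_matrix(M.T@Rt).as_rotvec().round(3)
E
python3 - <<'E'
from h import *
for n in('scene','side'): 
    p,d,c=snap(n,n+'1'); print(c)
print(status.observe())
E
```

```text
pics
{'camera_matrix': array([[391.79509477,   0.        , 275.85127559],
       [  0.        , 391.79509477, 210.2714039 ],
       [  0.        ,   0.        ,   1.        ]]), 'rvec': array([ 1.18147891,  2.15271338, -1.13551283]), 'tvec': array([ 0.23252264, -0.17687102,  1.63924316])}
{'camera_matrix': array([[523.03601419,   0.        , 286.15134631],
       [  0.        , 523.03601419, 216.26944609],
       [  0.        ,   0.        ,   1.        ]]), 'rvec': array([ 2.34789213, -0.34782615,  0.15865896]), 'tvec': array([-0.45065346,  0.18196112,  1.41816005])}
{'clock': 0.1, 'q': array([-1.21521497,  0.53711597, -0.00445735,  1.53873046,  0.00261603,
        1.06731322, -0.07121455]), 'joint_vel': array([ 0.00083563, -0.00218659,  0.00090975, -0.00367756,  0.00155302,
       -0.00256432, -0.00014209]), 'joint_torque': array([ 2.13905252e-03, -5.72077560e+01,  9.93516035e-01, -2.52233505e+01,
       -5.61909482e-02,  1.33851878e-02,  4.94477752e-05]), 'position': array([0.26588409, 0.59253797, 0.23792706]), 'eef_rot': array([-3.14003605e+00,  1.19845647e-04,  2.71989229e+00]), 'wrist_force': array([ 0.07118875,  0.43878034, -0.3717559 ]), 'moment': array([0.03093619, 0.01934795, 0.09606551]), 'gripper_width': 0.08805333429339109}
```

View pics/scene1.png

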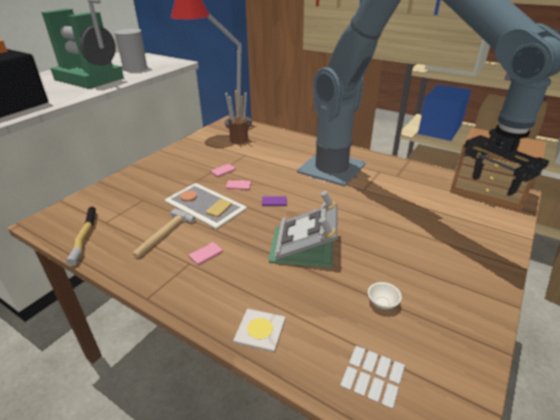

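View pics/side1.png

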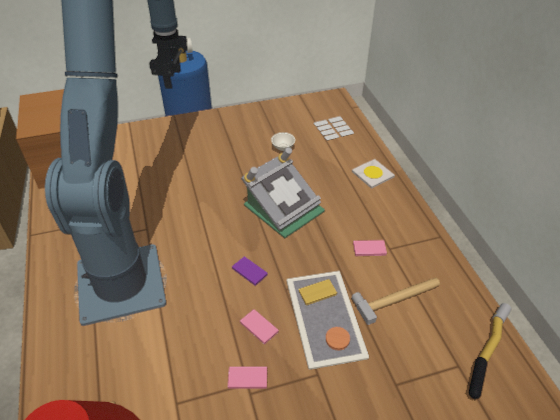

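Candidates in the side view are the brass plate on the tile (318,291), pink plates (370,248), (259,326) and (248,377), a purple plate (249,270), the copper disc (338,338) and a yellow round on a white card (374,172). I choose the brass one on the tile, and check it in a crop.

```bash
python3 - <<'E'
from h import *
p=cv2.imread('pics/side1.png')
a=cv2.resize(p[265:365,280:380],None,fx=4,fy=4,interpolation=cv2.INTER_CUBIC)
b=cv2.resize(p[145:245,235:335],None,fx=4,fy=4,interpolation=cv2.INTER_CUBIC)
cv2.imwrite('pics/crop1.png',np.hstack([a,b]))
for f,pts in (('side1',[(318,291),(338,338),(330,320),(300,290),(286,192),(300,210),(245,200),(283,142)]),('scene1',[(218,208),(187,196),(301,231)])):
    for q in pts: print(f,q,unproj(f,*q).round(4))
E
```

```text
side1 (318, 291) [ 0.4993 -0.1941  0.0243]
side1 (338, 338) [ 0.4992 -0.3409  0.0235]
side1 (330, 320) [ 0.5017 -0.2804  0.0127]
side1 (300, 290) [ 0.4552 -0.1765  0.0229]
side1 (286, 192) [0.5151 0.1456 0.0726]
side1 (300, 210) [0.5408 0.0861 0.0459]
side1 (245, 200) [4.037e-01 2.205e-01 3.000e-04]
side1 (283, 142) [0.6017 0.4599 0.0096]
scene1 (218, 208) [ 0.5058 -0.1895  0.0237]
scene1 (187, 196) [ 0.5061 -0.3356  0.0242]
scene1 (301, 231) [0.5253 0.1531 0.0758]
```

View pics/crop1.png

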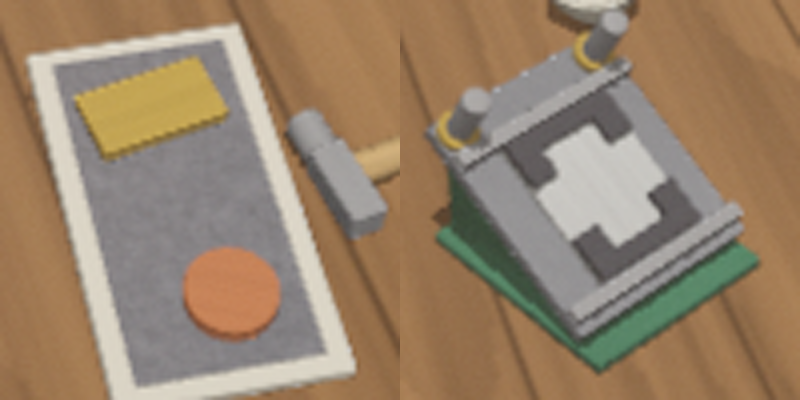

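The crop confirms the brass plate at crop (150,105). The die shows a dark insert and a bright cross-shaped recess, with the pillars at the upper end. Now I'll get rough frames for both.

```bash
cat >> h.py <<'E'
def ray(f,u,v,fish=False):
    z=load(f);K=z['K'];Rm=cv2.Rodrigues(z['r'])[0];t=z['t'].ravel()
    x,y=(u-K[0,2])/K[0,0],(v-K[1,2])/K[1,1]
    if fish:
        r=np.hypot(x,y); s=np.tan(r)/r; x*=s;y*=s
    return -Rm.T@t, Rm.T@np.array([x,y,1])
def atplane(f,u,v,p0,n,fish=False):
    o,d=ray(f,u,v,fish); return o+d*((np.array(p0)-o)@n)/(d@n)
E
python3 - <<'E'
from h import *
c=[(75,97),(195,57),(228,110),(107,150)]
P=np.array([atplane('side1',280+u/4-.375,265+v/4-.375,[0,0,.024],[0,0,1.]) for u,v in c])
print(P.round(4),P.mean(0), [np.linalg.norm(P[i]-P[(i+1)%4]).round(4) for i in range(4)])
d=P[1]-P[0]+P[2]-P[3]; print('yaw',np.arctan2(d[1],d[0]))
# bed plane via depth on recess floor (bright) + grey
z=load('side1')
pts=[]
im=cv2.imread('pics/side1.png')
for v in range(145,245):
  for u in range(235,335):
    X=unproj('side1',u,v,half=0) if z['d'][v,u]>0 else None
    b=im[v,u].astype(int)
    if X is not None and b.min()>175 and X[2]>.03 and np.linalg.norm(X[:2]-[.515,.146])<.08: pts.append(X)
pts=np.array(pts);m=pts.mean(0);U,S,V=np.linalg.svd(pts-m);n=V[2]*np.sign(V[2,2])
print(len(pts),'floor mean',m,'n',n,'tilt',np.degrees(np.arccos(n[2])),'az',np.arctan2(n[1],n[0]),'rms',S[2]/len(pts)**.5)
print(status.observe()['q'])
E
```

```text
[[ 0.4519 -0.1725  0.024 ]
 [ 0.5396 -0.1641  0.024 ]
 [ 0.5452 -0.2114  0.024 ]
 [ 0.4587 -0.2186  0.024 ]] [ 0.498877   -0.19164712  0.024     ] [np.float64(0.0881), np.float64(0.0476), np.float64(0.0868), np.float64(0.0466)]
yaw 0.08952026807201754
582 floor mean [0.51259887 0.147916   0.07562249] n [ 0.21265082 -0.41983102  0.88233868] tilt 28.07422352755084 az -1.1019501028159848 rms 0.0031348499119676996
[-1.21521497  0.53711597 -0.00445735  1.53873046  0.00261603  1.06731322
 -0.07121455]
```

```bash
cat >> h.py <<'E'
def bedR(n):
    n=np.array(n)/np.linalg.norm(n); bx=np.array([0,0,1.])-n[2]*n; bx/=np.linalg.norm(bx)
    return np.c_[bx,np.cross(n,bx),n]
N0=np.array([.21265,-.41983,.88234]); SEAT0=np.array([.5126,.1479,.0756])
def diepose(h,B=bedR(N0),S=SEAT0):
    return S+B[:,2]*h, B@np.diag([1,-1,-1.])
E
python3 - <<'E'
from h import *
p,Rt=diepose(.15); print(p, togo(p,Rt)); print(Rt)
E
```

```text
[0.54449748 0.08492554 0.20795093] (array([-46.2 , -34.91,   3.06]), array([-0.168,  0.471,  0.666]))
[[-0.39869111  0.89209048 -0.21264988]
 [ 0.78712667  0.4518568   0.41982976]
 [ 0.47061343  0.         -0.8823395 ]]
```

```bash
python3 -m pendant '-20 -15 -6 0 0 0.2;-36 -27 -6 -0.08 0.24 0.4;-46.2 -34.9 -4 -0.168 0.471 0.666;-46.2 -34.9 -4 -0.168 0.471 0.666;-46.2 -34.9 -4 -0.168 0.471 0.666;-46.2 -34.9 -4 -0.168 0.471 0.666;-46.2 -34.9 -4 -0.168 0.471 0.666;-46.2 -34.9 -4 -0.168 0.471 0.666;-46.2 -34.9 -4 -0.168 0.471 0.666;-46.2 -34.9 -4 -0.168 0.471 0.666' ; python3 -m pendant '0 0 0 0 0 0;0 0 0 0 0 0;0 0 0 0 0 0'; python3 - <<'E'
from h import *
p,Rt=diepose(.15); print(togo(p,Rt))
E
```

```text
clock: 0.93
position: [0.4662, 0.2269, 0.2703]
eef_rot: [3.141, -0.491, 2.039]
wrist_force: [1.0, 1.2, 0.6]
gripper_width: 0.0881
clock: 1.18
position: [0.4653, 0.23, 0.2701]
eef_rot: [3.141, -0.491, 2.04]
wrist_force: [0.0, 1.1, -0.1]
gripper_width: 0.0881
(array([-17.5 ,   0.5 ,  -2.31]), array([ 0.   , -0.001,  0.   ]))
```

```bash
python3 -m pendant '-4 0.2 -2 0 0 0;-8 0.4 -2.3 0 0 0;-12 0.5 -2.3 0 0 0;-15.5 0.5 -2.3 0 0 0;-17.5 0.5 -2.3 0 0 0;-17.5 0.5 -2.3 0 0 0;-17.5 0.5 -2.3 0 0 0;-17.5 0.5 -2.3 0 0 0' ; python3 - <<'E'
from h import *
p,d,c=snap('wrist','w1'); print(c,p.shape)
pp,Rt=diepose(.15); print(togo(pp,Rt))
E
```

```text
clock: 1.85
position: [0.5443, 0.0872, 0.2087]
eef_rot: [3.14, -0.492, 2.044]
wrist_force: [-0.1, 0.4, 0.2]
gripper_width: 0.0883
{'camera_matrix': array([[325.1922621 ,   0.        , 278.85606154],
       [  0.        , 325.1922621 , 210.00391988],
       [  0.        ,   0.        ,   1.        ]]), 'rvec': array([ 2.87988584,  0.69433428, -0.06320607]), 'tvec': array([-0.52452736, -0.09914077,  0.39999915])} (420, 560, 3)
(array([-0.23, -0.1 , -0.01]), array([ 0.   , -0.002,  0.004]))
```

View pics/w1.png

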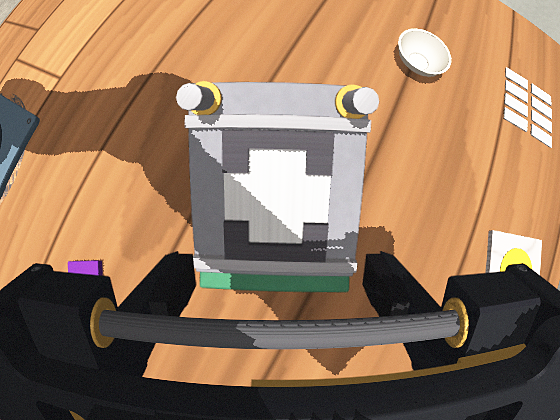

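```bash
python3 - <<'E'
from h import *
p=cv2.imread('pics/w1.png')
cv2.imwrite('pics/crop2.png',cv2.resize(p[75:290,180:380],None,fx=3.6,fy=2.75,interpolation=cv2.INTER_CUBIC))
E
```

```text
(no output)
```

View pics/crop2.png

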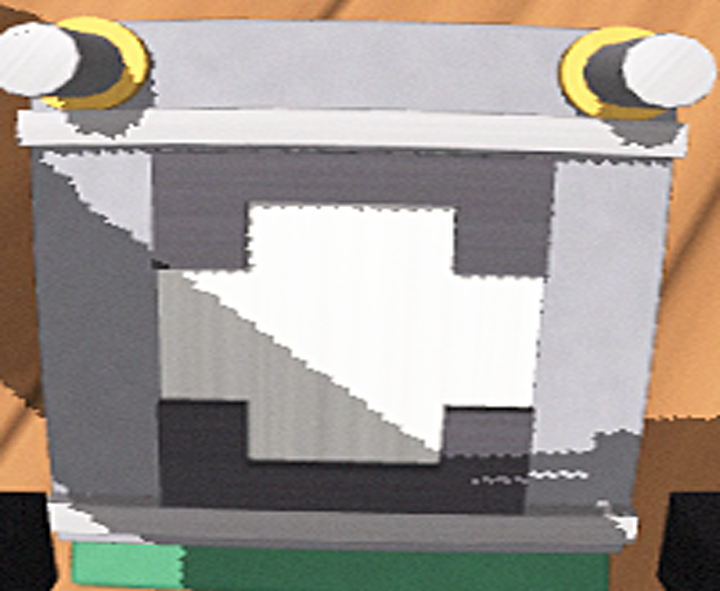

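The crop shows the recess rim corners at (249,204), (454,207), (249,462) and (440,463), and the pillar tops at (38,60) and (668,70). I'll fit the bed frame and the insert offset from these.

```bash
cat > fit.py <<'E'
from h import *
from scipy.optimize import least_squares
z=load('w1');K=z['K'];Rm=cv2.Rodrigues(z['r'])[0];t=z['t'].ravel()
def proj(X):
    c=(Rm@np.array(X).T).T+t; r=np.hypot(c[:,0],c[:,1]); th=np.arctan2(r,c[:,2])
    return np.c_[K[0,0]*th*c[:,0]/r+K[0,2],K[1,1]*th*c[:,1]/r+K[1,2]]
# bed x,y(mm),z ; moving? ; crop px
D=[(46.5,26.25,14,1,249,204),(46.5,-26.25,14,1,454,207),(-46.5,26.25,14,1,249,462),(-46.5,-26.25,14,1,440,463),
(24,50,14,1,152,268),(24,26.25,14,1,246,271),(24,-26.25,14,1,455,276),(24,-50,14,1,546,277),
(-24,50,14,1,160,401),(-24,26.25,14,1,248,402),(-24,-26.25,14,1,445,407),(-24,-50,14,1,532,407),
(92,68,55,0,38,60),(92,-68,55,0,668,70)]
D=np.array(D,float); px=np.c_[180+D[:,4]/3.6-.36,75+D[:,5]/2.75-.32]
def bed(q):
    n=np.array([np.sin(q[1])*np.cos(q[0]),np.sin(q[1])*np.sin(q[0]),np.cos(q[1])]); return bedR(n)
def res(q,full=False):
    B=bed(q); L=D[:,:3]/1000; L=L+np.outer(D[:,3],[0,q[5],0]); X=q[2:5]+L@B.T
    e=proj(X)-px
    return e if full else np.r_[e.ravel(),(q[1]-np.radians(28))/.003]
q=least_squares(res,[-1.1,.49,.51,.145,.07,0],loss='soft_l1').x
if __name__=='__main__':
    print(q.round(4)); print(res(q,1).round(1))
    B=bed(q); print('seat',q[2:5]+.006*B[:,2],'n',B[:,2])
    # depth check floor
    P=np.array([unproj('w1',180+x/3.6,75+y/2.75,True) for x,y in [(350,330),(300,250),(400,380),(480,340),(200,340),(300,430),(420,240)]])
    print(((P-q[2:5])@B*1000).round(1))
    P=np.array([unproj('w1',180+x/3.6,75+y/2.75,True) for x,y in [(200,200),(500,200),(200,450),(490,430),(60,400),(600,300)]])
    print(((P-q[2:5])@B*1000).round(1))
E
python3 fit.py
```

```text
[-1.1229e+00  4.8890e-01  5.0900e-01  1.5110e-01  6.6200e-02 -3.0000e-04]
[[-0.5 -0.9]
 [ 0.6 -0.6]
 [-0.2  0.3]
 [ 0.1  1.3]
 [ 1.  -0.2]
 [ 0.3 -1. ]
 [-0.7 -1.4]
 [-0.4 -0.9]
 [ 0.   0.3]
 [-0.1  0.6]
 [-0.2  0.2]
 [ 0.2  0.7]
 [ 0.3  0.6]
 [-0.3  0.6]]
seat [0.51018925 0.14858239 0.0714721 ] n [ 0.20339501 -0.42334515  0.88284164]
[[  2.2  -1.1  11.2]
 [ 29.7  12.3  11.3]
 [-15.5 -14.8  11. ]
 [ -0.5 -35.4  11. ]
 [ -2.4  38.5  10.8]
 [-35.   11.7  10.9]
 [ 33.8 -18.3  10.9]]
[[ 47.2  37.   18.8]
 [ 49.  -37.3  19.3]
 [-40.3  38.2  18.8]
 [-30.4 -39.   19.3]
 [-27.8  79.8   4.8]
 [ 13.4 -67.7   5. ]]
```

```bash
cat >> fit.py <<'E'
Pf=np.array([unproj('w1',180+x/3.6,75+y/2.75,True) for x,y in [(350,330),(300,250),(400,380),(480,340),(200,340),(300,430),(420,240)]])
def res2(q): return np.r_[res(q)[:-1],(q[1]-np.radians(28))/.003,((Pf-q[2:5])@bed(q)[:,2]-.006)/.0005]
q2=least_squares(res2,q,loss='soft_l1').x; B2=bed(q2); S2=q2[2:5]+.006*B2[:,2]
if __name__=='__main__':
    print(q2.round(4),S2.round(4),B2.round(4).tolist()); print(res(q2,1).round(1))
    np.savez('bed.npz',B=B2,S=S2,off=q2[5])
E
python3 fit.py|tail -16; python3 - <<'E'
from h import *
p=np.array([.499,-.192,.17]); y=.09; Rt=R.from_euler('xyz',[np.pi,0,y]).as_matrix(); print(togo(p,Rt))
E
```

```text
[ 13.4 -67.7   5. ]]
[-1.1243e+00  4.8960e-01  5.0960e-01  1.4960e-01  7.0800e-02 -4.0000e-04] [0.5109 0.1471 0.0761] [[-0.3811, -0.902, 0.2031], [0.796, -0.4318, -0.4242], [0.4703, 0.0, 0.8825]]
[[-0.9 -1.1]
 [ 1.1 -0.7]
 [-0.6  1.6]
 [ 0.4  2.7]
 [ 0.1 -0.1]
 [-0.2 -0.8]
 [-0.2 -1.1]
 [ 0.5 -0.6]
 [-0.8  1.2]
 [-0.6  1.6]
 [ 0.2  1.3]
 [ 0.9  1.8]
 [-1.4 -0.6]
 [ 1.4 -0.4]]
(array([-21.91, -16.76,  -7.37]), array([-0.478, -0.326,  1.909]))
```

```bash
python3 -m pendant '-3 -2 -3 0 0 0;-8 -6 -6 -0.1 -0.06 0.4;-12 -10 -7.5 -0.2 -0.14 0.8;-18 -14 -7.5 -0.35 -0.2 1.3;-21.9 -16.8 -7.4 -0.478 -0.326 1.909;-21.9 -16.8 -7.4 -0.478 -0.326 1.909;-21.9 -16.8 -7.4 -0.478 -0.326 1.909;-21.9 -16.8 -7.4 -0.478 -0.326 1.909;-21.9 -16.8 -7.4 -0.478 -0.326 1.909;-21.9 -16.8 -7.4 -0.478 -0.326 1.909' ; python3 - <<'E'
from h import *
p=np.array([.499,-.192,.17]); y=.09; Rt=R.from_euler('xyz',[np.pi,0,y]).as_matrix(); print(togo(p,Rt))
E
```

```text
clock: 2.73
position: [0.4984, -0.194, 0.1707]
eef_rot: [-3.012, -0.209, 0.903]
wrist_force: [-0.2, -1.0, -0.4]
gripper_width: 0.0879
(array([ 0.18, -0.06,  0.12]), array([-0.207, -0.145,  0.822]))
```

```bash
python3 -m pendant '0.2 0 0.1 -0.207 -0.145 0.822;0.2 0 0.1 -0.207 -0.145 0.822;0.2 0 0.1 -0.207 -0.145 0.822;0.2 0 0.1 -0.207 -0.145 0.822;0.2 0 0.1 -0.207 -0.145 0.822;0.2 0 0.1 -0.207 -0.145 0.822;0.2 0 0.1 -0.207 -0.145 0.822;0.2 0 0.1 -0.207 -0.145 0.822;0.2 0 0.1 -0.207 -0.145 0.822' ; python3 - <<'E'
from h import *
p=np.array([.499,-.192,.17]); y=.09; Rt=R.from_euler('xyz',[np.pi,0,y]).as_matrix(); print(togo(p,Rt))
a,d,c=snap('wrist','w2')
cv2.imwrite('pics/w2b.png',cv2.resize(cv2.imread('pics/w2.png')[80:300,150:420],None,fx=2.7,fy=2.7,interpolation=cv2.INTER_CUBIC))
E
```

```text
clock: 3.48
position: [0.5001, -0.1909, 0.1697]
eef_rot: [-3.14, -0.0, 0.103]
wrist_force: [-0.4, -0.3, 0.2]
gripper_width: 0.0878
(array([-0.13,  0.1 , -0.03]), array([-0.001, -0.   ,  0.013]))
```

View pics/w2b.png

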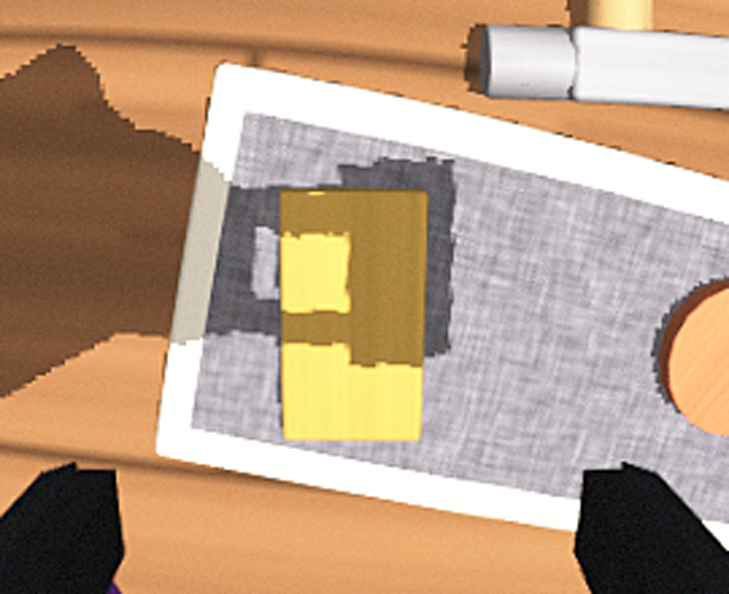

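The brass blank's top corners in the crop are (281,191), (427,192), (420,440) and (285,440), aligned with the jaws.

```bash
python3 - <<'E'
from h import *
c=[(285,440),(281,191),(427,192),(420,440)]
P=np.array([atplane('w2',150+u/2.7-.3,80+v/2.7-.3,[0,0,.024],np.array([0,0,1.]),True) for u,v in c])
print(P.round(4),P.mean(0),[np.linalg.norm(P[i]-P[(i+1)%4]).round(4) for i in range(4)])
d=P[1]-P[0]+P[2]-P[3]; y=np.arctan2(d[1],d[0]); print('yaw',y)
m=P.mean(0)
for z in (.06,.0145): print(togo(np.r_[m[:2],z],R.from_euler('xyz',[np.pi,0,y]).as_matrix()))
E
```

```text
[[ 0.4502 -0.1732  0.024 ]
 [ 0.5399 -0.1644  0.024 ]
 [ 0.5447 -0.213   0.024 ]
 [ 0.4553 -0.222   0.024 ]] [ 0.49753174 -0.19316999  0.024     ] [np.float64(0.0901), np.float64(0.0489), np.float64(0.0898), np.float64(0.0491)]
yaw 0.0992191477740802
(array([-0.24,  0.13, 10.97]), array([-0.001, -0.001,  0.002]))
(array([-0.24,  0.13, 15.52]), array([-0.001, -0.001,  0.002]))
```

```bash
python3 -m pendant '-0.2 0.1 4 0 0 0;-0.2 0.1 8 0 0 0;-0.2 0.1 11 0 0 0;-0.2 0.1 13 0 0 0;-0.2 0.1 14.5 0 0 0;-0.2 0.1 15.3 0 0 0;-0.2 0.1 15.4 0 0 0;-0.2 0.1 15.4 0 0 0;-0.2 0.1 15.4 0 0 0' ; python3 -m pendant '0 0 0 0 0 0;0 0 0 0 0 0;0 0 0 0 0 0;0 0 0 0 0 0;0 0 0 0 0 0;0 0 0 0 0 0;0 0 0 0 0 0;0 0 0 0 0 0;0 0 0 0 0 0;0 0 0 0 0 0' 255
```

```text
clock: 4.28
position: [0.4981, -0.1948, 0.0166]
eef_rot: [3.141, -0.001, 0.096]
wrist_force: [-0.1, 0.4, 0.4]
gripper_width: 0.0883
clock: 5.12
position: [0.4974, -0.1935, 0.0156]
eef_rot: [-3.14, 0.001, 0.096]
wrist_force: [-1.0, 4.6, 5.9]
gripper_width: 0.0497
```

```bash
cat >> h.py <<'E'
import os
if os.path.exists('bed.npz'):
    _b=np.load('bed.npz');B2=_b['B'];S2=_b['S']
    def goal(h,x=0,y=-.0004): # underside height h above floor (tip 3.6 mm above underside)
        return S2+B2@np.array([x,y,h+.0036]), B2@np.diag([1,-1,-1.])
    def inbed():
        P,M=tool(); d=(B2.T@(P-S2))*1000-[0,0,3.6]; s=status.observe()
        return 'bed mm',d.round(1),'rot',R.from_matrix(np.diag([1,-1,-1.])@B2.T@M).as_rotvec().round(3),'F',(B2.T@s['wrist_force']).round(1),s['gripper_width'],s['clock']
E
python3 -m pendant '0 0 -2 0 0 0;0 0 -5 0 0 0;0 0 -9 0 0 0;0 0 -13 0 0 0;0 0 -17 0 0 0;0 0 -19 0 0 0;0 0 -19 0 0 0' ; python3 - <<'E'
from h import *
print(togo(*goal(.08)),inbed())
E
```

```text
clock: 5.7
position: [0.4995, -0.1962, 0.2091]
eef_rot: [3.138, -0.006, 0.095]
wrist_force: [1.4, -1.3, -5.9]
gripper_width: 0.0496
(array([  5.74, -30.41,   5.84]), array([ 0.478,  0.327, -1.876])) ('bed mm', array([-206.4,  158.5,  257.1]), 'rot', array([-0.478, -0.327,  1.876]), 'F', array([-4.4, -0.7, -4.4]), 0.049561843892245744, 5.7)
```

```bash
python3 -m pendant '1 -3 -2 0.1 0.07 -0.4;2 -7 -3 0.2 0.14 -0.8;3 -11 -3 0.3 0.2 -1.2;4 -15 -3 0.4 0.28 -1.6;5 -19 -3 0.478 0.327 -1.876;5.5 -22 -3 0.478 0.327 -1.876;5.7 -25 -3 0.478 0.327 -1.876;5.7 -28 -3 0.478 0.327 -1.876;5.7 -30.4 -2 0.478 0.327 -1.876;5.7 -30.4 -1 0.478 0.327 -1.876' ; python3 - <<'E'
from h import *
print(togo(*goal(.04)),inbed())
E
```

```text
clock: 6.53
position: [0.523, 0.12, 0.2132]
eef_rot: [-3.01, -0.325, 1.294]
wrist_force: [-0.0, 0.9, -5.7]
gripper_width: 0.0494
(array([-2.42,  0.75,  9.57]), array([ 0.16 ,  0.113, -0.672])) ('bed mm', array([ 38.3,   0.8, 131.3]), 'rot', array([-0.16 , -0.113,  0.672]), 'F', array([-2. , -0.4, -5.4]), 0.0494018516552328, 6.5333)
```

```bash
python3 -m pendant '-1 0.3 0 0.16 0.113 -0.672;-2 0.7 0 0.16 0.113 -0.672;-2.4 0.75 1 0.16 0.113 -0.672;-2.4 0.75 2 0.16 0.113 -0.672;-2.4 0.75 4 0.16 0.113 -0.672;-2.4 0.75 6 0.16 0.113 -0.672;-2.4 0.75 7 0.16 0.113 -0.672;-2.4 0.75 7 0.16 0.113 -0.672;-2.4 0.75 7 0.16 0.113 -0.672' ; python3 - <<'E'
from h import *
print(togo(*goal(.02)),inbed())
snap('side','s2');p,d,c=snap('wrist','w3')
a=cv2.resize(cv2.imread('pics/w3.png')[80:300,160:400],(600,550),interpolation=cv2.INTER_CUBIC)
cv2.imwrite('pics/w3b.png',a)
E
```

```text
clock: 7.28
position: [0.5227, 0.1133, 0.1399]
eef_rot: [-3.138, -0.485, 2.0]
wrist_force: [-0.2, -0.2, -5.0]
gripper_width: 0.0495
(array([0.17, 0.41, 4.94]), array([ 0.005,  0.005, -0.015])) ('bed mm', array([-1.4,  3.9, 69.4]), 'rot', array([-0.005, -0.005,  0.015]), 'F', array([-2.4,  0.3, -4.4]), 0.04949066232553256, 7.2833)
```

View pics/w3b.png

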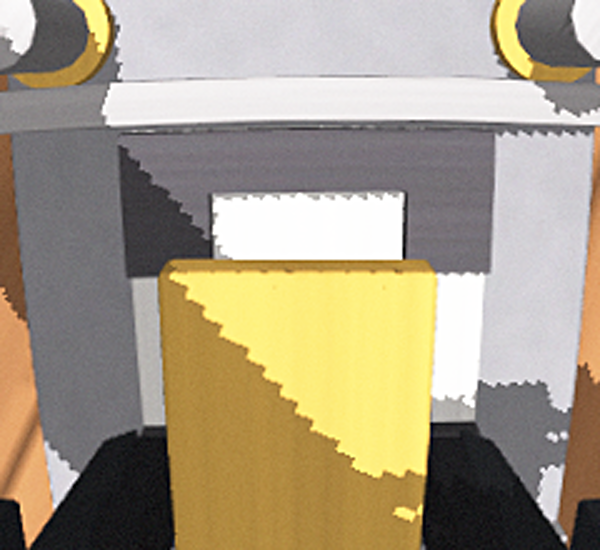

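The blank is held above the recess. The recess top corners are at crop (210,192) and (405,192), and the blank's upper end runs from about (163,272) to (436,272).

```bash
python3 - <<'E'
from h import *
f=lambda u,v:(160+u/2.5-.3,80+v/2.5-.3)
n=B2[:,2]
for u,v in [(210,192),(405,192),(125,275),(490,272),(120,135),(495,133)]:
    print((B2.T@(atplane('w3',*f(u,v),S2+n*.008,n,True)-S2)*1000).round(1))
P,M=tool()
for u,v in [(163,272),(436,272),(178,548),(424,548)]:  # blank top face: 12-3.6 mm behind the tip
    X=atplane('w3',*f(u,v),P-M[:,2]*.0084,M[:,2],True); print('blank in tool mm',(M.T@(X-P)*1000).round(1))
print(togo(*goal(.02)))
E
```

```text
[46.5 25.3  8. ]
[ 45.9 -26.3   8. ]
[24.4 49.7  8. ]
[ 23.8 -50.4   8. ]
[62.7 48.8  8. ]
[ 62.  -50.4   8. ]
blank in tool mm [ 44.6 -23.9  -8.4]
blank in tool mm [44.6 24.2 -8.4]
blank in tool mm [-12.6 -24.4  -8.4]
blank in tool mm [-12.6  25.3  -8.4]
(array([0.16, 0.29, 5.12]), array([ 0.007,  0.006, -0.013]))
```

```bash
python3 -m pendant '0.16 0.29 2 0.007 0.006 -0.006;0.16 0.29 3.5 0.007 0.006 -0.006;0.16 0.29 4.6 0.007 0.006 -0.006;0.16 0.29 5 0.007 0.006 -0.006;0.16 0.29 5 0.007 0.006 -0.006;0.16 0.29 5 0.007 0.006 -0.006;0.16 0.29 5 0.007 0.006 -0.006;0.16 0.29 5 0.007 0.006 -0.006' ; python3 - <<'E'
from h import *
print(togo(*goal(.0)),inbed())
E
```

```text
clock: 8.05
position: [0.5166, 0.1368, 0.0983]
eef_rot: [-3.139, -0.49, 2.011]
wrist_force: [0.0, -0.3, -4.7]
gripper_width: 0.0496
(array([-0.01, -0.04,  2.15]), array([ 0.001, -0.   , -0.006])) ('bed mm', array([ 0.1, -0.8, 21.5]), 'rot', array([-0.001,  0.   ,  0.006]), 'F', array([-2.5,  0.1, -4. ]), 0.04958117950379018, 8.05)
```

```bash
python3 -m pendant '0 0 0.4 0 0 0;0 -0.04 0.7 0 0 0;0 -0.04 0.9 0 0 0;0 -0.04 1 0 0 0;0 -0.04 1.1 0 0 0;0 -0.04 1.15 0 0 0;0 -0.04 1.2 0 0 0;0 -0.04 1.2 0 0 0;0 -0.04 1.2 0 0 0' ; python3 - <<'E'
from h import *
print(togo(*goal(.0)),inbed())
E
```

```text
clock: 8.8
position: [0.5131, 0.1422, 0.087]
eef_rot: [-3.138, -0.491, 2.011]
wrist_force: [-0.2, -1.5, -5.4]
gripper_width: 0.0493
(array([-0.04,  0.05,  0.85]), array([-0.001, -0.001, -0.005])) ('bed mm', array([0.4, 0.1, 8.5]), 'rot', array([0.001, 0.001, 0.005]), 'F', array([-3.7,  0.8, -4.1]), 0.04927758463131602, 8.8)
```

```bash
python3 -m pendant '-0.03 0.02 0.05 0 0 0;-0.03 0.02 0.1 0 0 0;-0.03 0.02 0.15 0 0 0;-0.03 0.02 0.2 0 0 0;-0.03 0.02 0.25 0 0 0;-0.03 0.02 0.25 0 0 0' ; python3 - <<'E'
from h import *
print(inbed())
E
```

```text
clock: 9.3
position: [0.5127, 0.1433, 0.0846]
eef_rot: [-3.138, -0.491, 2.011]
wrist_force: [0.7, 0.3, -5.2]
gripper_width: 0.0498
('bed mm', array([0.3, 0. , 5.8]), 'rot', array([0.001, 0.002, 0.005]), 'F', array([-2.5, -0.7, -4.6]), 0.04978280627629809, 9.3)
```

```bash
python3 -m pendant '0 0 0.05 0 0 0;0 0 0.1 0 0 0;0 0 0.15 0 0 0;0 0 0.2 0 0 0;0 0 0.2 0 0 0' ; python3 - <<'E'
from h import *
print(inbed())
E
```

```text
clock: 9.72
position: [0.5123, 0.1441, 0.0828]
eef_rot: [-3.138, -0.491, 2.011]
wrist_force: [-0.1, 0.8, -4.6]
gripper_width: 0.0497
('bed mm', array([ 0.2, -0. ,  3.8]), 'rot', array([0.001, 0.001, 0.005]), 'F', array([-1.5, -0.2, -4.5]), 0.04967120513823711, 9.7167)
```

```bash
python3 -m pendant '0 0 0.05 0 0 0;0 0 0.1 0 0 0;0 0 0.15 0 0 0;0 0 0.2 0 0 0;0 0 0.2 0 0 0' ; python3 - <<'E'
from h import *
print(inbed())
E
```

```text
clock: 10.13
position: [0.5119, 0.145, 0.081]
eef_rot: [-3.138, -0.491, 2.011]
wrist_force: [-0.2, 0.3, -5.6]
gripper_width: 0.0494
('bed mm', array([0.2, 0. , 1.8]), 'rot', array([0.001, 0.001, 0.005]), 'F', array([-2.3,  0. , -5.1]), 0.049447726020703506, 10.1333)
```

```bash
python3 -m pendant '0 0 0.03 0 0 0;0 0 0.06 0 0 0;0 0 0.1 0 0 0;0 0 0.1 0 0 0' ; python3 -c "
from h import *
print(inbed())"; python3 -m pendant '0 0 0.03 0 0 0;0 0 0.06 0 0 0;0 0 0.1 0 0 0;0 0 0.1 0 0 0' ; python3 -c "
from h import *
print(inbed())"
```

```text
clock: 10.47
position: [0.5117, 0.1454, 0.0802]
eef_rot: [-3.138, -0.491, 2.011]
wrist_force: [0.6, 0.1, -5.3]
gripper_width: 0.0495
('bed mm', array([ 0.2, -0. ,  0.9]), 'rot', array([0.001, 0.001, 0.005]), 'F', array([-2.7, -0.6, -4.6]), 0.04951241913369607, 10.4667)
clock: 10.8
position: [0.5115, 0.1458, 0.0793]
eef_rot: [-3.138, -0.491, 2.011]
wrist_force: [0.2, -0.6, -4.2]
gripper_width: 0.0498
('bed mm', array([ 0.2, -0. , -0.2]), 'rot', array([0.001, 0.001, 0.005]), 'F', array([-2.6,  0.1, -3.4]), 0.04976585528354841, 10.8)
```

```bash
python3 -m pendant '0 0 0.03 0 0 0;0 0 0.06 0 0 0;0 0 0.1 0 0 0;0 0 0.1 0 0 0' ; python3 -c "
from h import *
print(inbed())"; python3 -m pendant '0 0 0.03 0 0 0;0 0 0.06 0 0 0;0 0 0.1 0 0 0;0 0 0.1 0 0 0' ; python3 -c "
from h import *
print(inbed())
p,d,c=snap('wrist','w4')
cv2.imwrite('pics/w4b.png',cv2.resize(cv2.imread('pics/w4.png')[80:300,160:400],(600,550),interpolation=cv2.INTER_CUBIC))"
```

```text
clock: 11.13
position: [0.5114, 0.1461, 0.0787]
eef_rot: [-3.138, -0.491, 2.011]
wrist_force: [-0.5, -0.9, -2.9]
gripper_width: 0.0495
('bed mm', array([ 0.2, -0.1, -0.8]), 'rot', array([0.001, 0.001, 0.005]), 'F', array([-1.9,  0.9, -2.3]), 0.04951445186804944, 11.1333)
clock: 11.47
position: [0.5114, 0.1461, 0.0786]
eef_rot: [-3.138, -0.491, 2.011]
wrist_force: [-1.4, -4.8, 7.4]
gripper_width: 0.0496
('bed mm', array([ 0.2, -0.1, -0.9]), 'rot', array([0.   , 0.002, 0.005]), 'F', array([0.2, 3.3, 8.3]), 0.049605220075033866, 11.4667)
```

View pics/w4b.png

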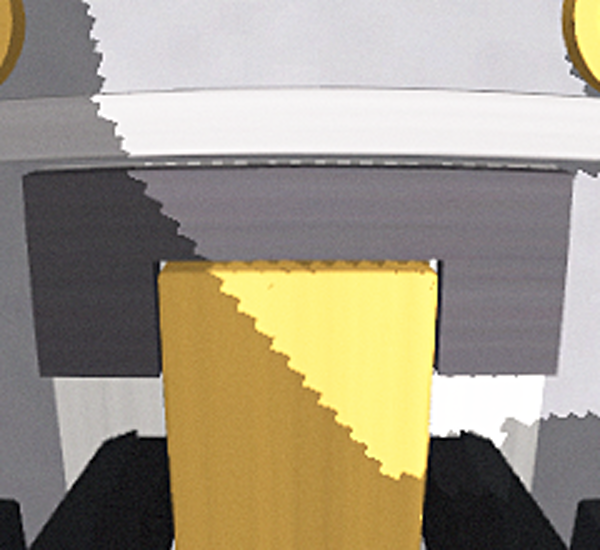

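Contact came where the floor is expected, with about 13 N on the blank and no further travel. The picture shows the blank between the recess walls. I'll check how far it stands proud from the depth image, then release.

```bash
python3 - <<'E'
from h import *
f=lambda u,v:(160+u/2.5-.3,80+v/2.5-.3)
for u,v in [(200,330),(400,330),(300,330),(300,450),(230,450),(80,300),(520,300),(300,220),(90,400),(500,395)]:
    print(u,v,(B2.T@(unproj('w4',*f(u,v),True)-S2)*1000).round(1))
E
python3 -m pendant '0 0 -0.1 0 0 0;0 0 -0.1 0 0 0;0 0 -0.1 0 0 0;0 0 -0.1 0 0 0;0 0 -0.1 0 0 0;0 0 -0.1 0 0 0;0 0 -0.1 0 0 0' 70
python3 -c "
from h import *
print(inbed())"
```

```text
200 330 [34.3 17.  12.3]
400 330 [ 34.2 -18.7  12.4]
300 330 [34.3 -0.9 12.5]
300 450 [10.6 -0.8 12.5]
230 450 [10.6 12.4 12.5]
80 300 [38.9 40.   8. ]
520 300 [ 38.4 -41.8   7.7]
300 220 [53.3 -0.9  8.1]
90 400 [15.5 42.1  0.1]
500 395 [ 16.1 -41.5  -0.2]
clock: 12.1
position: [0.5113, 0.1463, 0.0784]
eef_rot: [-3.138, -0.491, 2.011]
wrist_force: [0.1, -0.0, -0.1]
gripper_width: 0.0635
('bed mm', array([ 0.2, -0.1, -1.1]), 'rot', array([0.001, 0.001, 0.005]), 'F', array([-0.1, -0.1, -0.1]), 0.06348708248313888, 12.1)
```

The blank's top reads 12.4 mm above the floor and is level, so it is seated. Released; retreating along the normal.

```bash
python3 -m pendant '0 0 -0.3 0 0 0;0 0 -1 0 0 0;0 0 -2 0 0 0;0 0 -4 0 0 0;0 0 -7 0 0 0;0 0 -10 0 0 0;0 0 -12 0 0 0;0 0 -12 0 0 0;0 0 -12 0 0 0;0 0 -12 0 0 0' ; python3 - <<'E'
from h import *
print(inbed())
p,d,c=snap('wrist','w5')
cv2.imwrite('pics/w5b.png',cv2.resize(cv2.imread('pics/w5.png')[70:290,160:400],(600,550),interpolation=cv2.INTER_CUBIC))
E
```

```text
clock: 12.93
position: [0.5352, 0.0956, 0.184]
eef_rot: [-3.137, -0.492, 2.011]
wrist_force: [0.0, 0.2, -0.3]
gripper_width: 0.0637
('bed mm', array([  0.4,   0.3, 118.4]), 'rot', array([0.002, 0.002, 0.005]), 'F', array([ 0. , -0.1, -0.4]), 0.06369555112909941, 12.9333)
```

View pics/w5b.png

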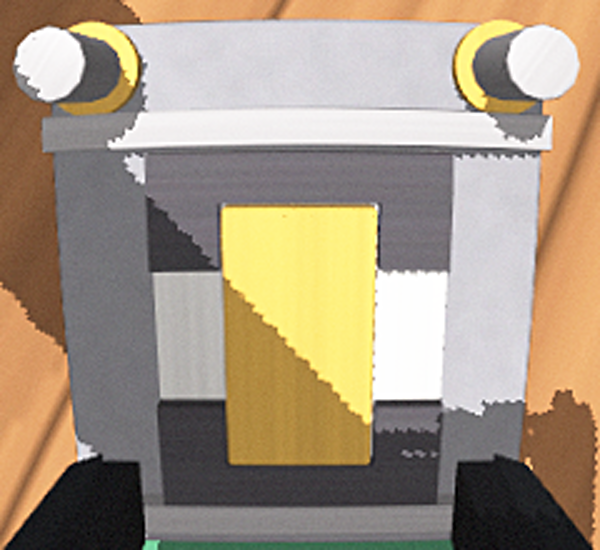

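The picture shows the blank in the recess, square to the walls, spanning (222,205) to (372,465). A last check of flatness by depth before handing in.

```bash
python3 - <<'E'
from h import *
f=lambda u,v:(160+u/2.5-.3,70+v/2.5-.3)
h=[]
for u,v in [(240,220),(360,220),(300,330),(245,450),(355,450)]:
    X=(B2.T@(unproj('w5',*f(u,v),True)-S2)*1000).round(1); h.append(X[2]); print(X)
if max(h)-min(h)<1.5 and max(h)<13.5: workorder.sign_off(); print('signed off')
E
```

```text
[41.2 18.6 12. ]
[ 41.1 -19.6  12.3]
[ 4.6 -0.3 12.2]
[-38.6  18.9  12.3]
[-38.9 -19.3  11.8]
the job is handed in; nothing more can be done
signed off
```

I took the brass blank from the tile and set it in the die recess. It touched only the floor, at about 13 N, well under the 60 N limit. I then released it, backed the gripper 12 cm clear, and handed the job in at about 13 s of the 48 s allowed.

**Last checks:**
- **Flat and fully home:** depth at five points puts the blank's top 11.8 to 12.3 mm above the recess floor, against 12 mm for a seated 12 mm plate.
- **Position:** the last picture shows it square to the recess walls. The gripper let it go within about 0.5 mm of the bed origin along the slope and across it.
- **Released:** the wrist force was about zero when the fingers opened and after the retreat.
- **Bystanders:** my moves went nowhere near the disc, bowl or hammer, but I took no final picture of them.

**Disagreement:** an early fit from image corners put the recess floor about 4.7 mm lower than the depth readings did. I went by depth, and the contact point agreed with it to about 1 mm.

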